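# Pop the battery's reset hatch and press the button under it

## Task

A lamp battery in the open steel locker has tripped. Press its square hatch down once so that the push-push latch lets go, take your fingers away and, when it has swung fully open, watch for two full seconds that it stays open by itself; then press the reset button under it all the way down and withdraw. Leave the square hatch standing open and the round hatch shut, and neither lift nor shift anything else.

Things in the scene. Friction and masses are not known exactly. Their poses are not given: they have to be found in the camera images.
- square_hatch (a joint): square hatch's hinge angle in rad: 0 latched shut, plate level. Pressed in past -0.095 (4.5 mm at the pad, about 4 N) it trips the latch; hard stop at -0.14 (6.5 mm at the pad). When let go it follows the finger up, and a spring swings it away from the robot within 2 s to 2.0 (leaning back past upright), where it stays. Fully pushed down again, it would latch shut.
- square_hatch_pad (a point): centre of the top of the press pad (20 x 34 mm, ribbed, 3 mm proud) on the square hatch, an aluminium plate 62 x 62 x 5 mm. 127 mm above the shelf when shut; 46 mm from the hinge line at the far edge, 16 mm from the free edge nearest the robot. Shut: x towards the hinge, y along it, z up; the frame turns with the hatch. Open, the hatch's edge is 56 mm above and 26 mm beyond the hinge.
- reset_button (a joint): travel in m of the white reset button: 0 released, 0.005 fully down; spring-loaded, about 4 N to the stop; it comes back up by itself.
- reset_button_top (a point): centre of the top of the reset button: white, 20 mm across, in a grey round collar of 36 mm, hidden in the 68 x 68 mm well under the square hatch. 34 mm from the hinge line; 12 mm farther towards the hinge and 14 mm lower than the pad of the shut hatch, 113 mm above the shelf, 2 mm below the well's rim. z up, x towards the hinge.
- round_hatch (a joint): round hatch: an aluminium disc of 62 mm diameter with a round pad of 20 mm, on the other unit, the same push-push latch and the same joint values; it must stay shut.
- round_hatch_pad (a point): centre of the top of the round hatch's pad, at the same height and distance from its hinge as the other pad.
- locker: riveted grey steel locker, fixed: an open tray 200 x 270 mm, 55 mm high, long side across the robot's front; origin under its centre, y along the long side. Its lid (200 x 270 mm), hinged on the -y rim, leans outwards 42 degrees past upright: its edge is about 180 mm out from the rim and 256 mm above the shelf.
- battery: orange battery case 140 x 200 x 85 mm, fixed in the locker, top 89 mm above the shelf; origin at the centre of its underside, y along its long side. On it stand two hatch units side by side along y, in either order, 94 mm between centres: black housings 84 x 84 mm, 26 mm high; the shut hatches' top faces are 9 mm above their rims, the pads 3 mm more.
- tally_tag: loose brass tally tag, a disc 32 mm across and 4 mm thick with a small ear, lying on the battery case in front of the hatch units; origin under the disc's centre.
- lamp_head: loose chrome lamp head, 76 mm across, 50 mm high, beside the locker; origin at the centre of its underside.
- terminal_block: loose white ceramic terminal block 34 x 70 x 24 mm; origin at the centre of its underside.
- spare_cell: loose grey cylindrical cell standing upright, 34 mm across, 62 mm high; origin at the centre of its underside.
- screwdriver: loose screwdriver, 170 mm long, lying flat; its x axis runs along it towards the tip.
- bezel_ring: loose dark steel ring, 68 mm across, 12 mm high; origin at the centre of its underside.
- cleaner_can: loose aluminium can standing upright, 52 mm across, 110 mm high; origin at the centre of its underside.

How it is judged:
By the outcome, as a careful person would: the job done as asked, in the order asked, and still so for the second after the job is handed in, with the robot touching nothing.
It also fails if it takes over 43 s, if anything falls off the work surface, if the arm or the gripper's body presses on something with over 40 N, if the wrist force passes 120 N, or if a joint passes its speed limit or range.

## Robot

A 7-joint arm with a two-finger parallel gripper is mounted at the origin on the work surface. World frame = base frame: x ahead of the robot, y to its left, z up, the work surface at z = 0. Lengths are in m, angles in rad, forces in N, time in s.
With the tool pointing down it reaches from about 0.4 to 0.9 m from the base axis. Payload 5.5 kg.
Tool frame: the origin (TCP) lies midway between the tips of the shut fingers; the grasp point (between the pads) lies 19 mm behind it; x points along the fingers, z is the direction in which the jaws open and shut, and the axes are right-handed (so a half turn about x gives the same grasp; the last joint's range is limited). The gripper opens to 92 mm and grips with 3 to 60 N. Pads are 19 mm wide; open, the fingers measure 130 mm over their backs; the gripper's body (75 mm by 190 mm) begins 47 mm behind the grasp point.
Start: joints at [-1.014, 0.501, -0.427, 1.55, 0.221, 1.138, -0.21], TCP at [0.188, 0.622, 0.227] pointing down, gripper open.
Joint ranges: [-2.88, 2.88], [-0.31, 2.03], [-1.54, 1.56], [0.2, 2.42], [-1.41, 4.55], [0.19, 2.02], [-2.57, 2.57]. Speed limits (rad/s): [2.57, 2.57, 3.14, 3.14, 3.14, 3.14, 3.14].

## Interface

Orientations are given as a unit quaternion [x, y, z, w].
In Python, from plant import manip gives the robot as it stands.
- The arm moves only by the shell command python3 -m pendant 'ROWS' [FORCE]. ROWS is JSON, a list of rows, each a list of 3 entries, a list of its own where there are three numbers: the opening, from -1 (shut) to 1 (fully open), so that 0 is half open, then the shift along the tool's x, y, z in mm, then the turn, a rotation vector about the tool's x, y, z in rad. A call has 1 to 10 rows; each row is the pose to reach, as a shift and turn from the pose commanded when the call began, along the tool's axes at that moment; what a row does not reach only later rows make up. A row lasts 1/10 s, in which the tool goes at most 50 mm and 8.59 degrees, less where a joint would pass 70% of its speed; a pose out of reach is approached as far as the arm can. A call with a gripper value outside its range is refused whole. The fingers move at their own pace and stop on an object; FORCE is the grip in N (left out, the last holds). Time passes only in rows, so rows that repeat a pose let the fingers close. It gives the time, the measured TCP pose, the force and the opening at its end, in the units of the state.
- manip.get_state(): the state, without advancing time (a new reading comes with each control period).
- manip.get_image(name): name is "scene" or "top"; returns a dict with "color" (480x640x3 uint8, blue, green, red), "fx", "fy", "cx", "cy" (pixels), "view" (4x4, takes a point from world to camera coordinates). Camera axes: x right, y down, z forward; pixel columns grow to the right and rows downward; lengths in m; the calibration is good to about 2 mm. A picture is of the moment at which its call begins. There is no depth.
- manip.sign_off(): hands the job in, once; it reports no verdict.
The state is a dict: "time_s": time; "joint_pos": joint angles; "qd": joint speeds; "joint_efforts": joint torques, N m; "position": TCP position; "eef_rot": TCP orientation; "ft_force": force on the tool from outside, world axes, zero at the start; "torque": the same for the moment, N m; "width": opening from 0.0 (shut) to 1.0 (fully open).
Only numpy, scipy, OpenCV 4.12 (cv2) and the standard library are available. Lean on these libraries where they do the work, as an engineer would, in place of code of your own. Each camera call takes 0.05 s, during which the arm holds its last target.

## Working session

There is one attempt and no reset: what is moved stays moved. The work goes in short steps, Python scripts to look and compute and a shell command to move; the robot and the scene stay as the last step left them, time stands still between calls to the robot, and variables do not carry over. Pictures are saved under pics/ and viewed, and the job is handed in when it is done.

```bash
ls; mkdir -p pics; python3 - <<'E'
from plant import manip
import cv2,numpy as np
print(manip.get_state())
for n in("scene","top"):
    i=manip.get_image(n); cv2.imwrite(f"pics/{n}0.png",i["color"]); print(n,i["fx"],i["fy"],i["cx"],i["cy"],np.round(i["view"],4).tolist())
E
```

```text
pics
{'time_s': 0.0, 'joint_pos': array([-1.01377766,  0.50186261, -0.42677403,  1.55144838,  0.2207994 ,
        1.13830127, -0.21030281]), 'qd': array([ 1.75901253e-03, -2.33156344e-03, -1.65833746e-03,  1.47042764e-03,
       -1.38839457e-03, -4.84976896e-04,  8.68790507e-06]), 'joint_efforts': array([ 4.63876731e-04, -5.66590011e+01, -5.81579179e+00, -2.79106933e+01,
       -6.84721582e-02,  3.09701683e-02,  1.72646292e-04]), 'position': array([0.18809405, 0.62145435, 0.22566826]), 'eef_rot': array([-0.4218295 ,  0.56836744,  0.42103753,  0.56722635]), 'ft_force': array([-0.37309543, -0.19041692, -1.10777879]), 'torque': array([0.04480735, 0.00905568, 0.05773806]), 'width': 0.9992416720647809}
scene 557.1481949313314 557.1481949313314 327.7664974505506 226.94155391552596 [[0.1307, 0.9913, 0.0134, -0.1926], [0.8391, -0.1034, -0.534, -0.425], [-0.528, 0.0811, -0.8454, 1.2718], [0.0, 0.0, 0.0, 1.0]]
top 464.2903402516841 464.2903402516841 318.0712077213502 236.44582011012812 [[-0.0109, -0.9992, 0.0389, 0.0969], [-0.9905, 0.0055, -0.1377, 0.6031], [0.1374, -0.04, -0.9897, 0.7573], [0.0, 0.0, 0.0, 1.0]]
```

View pics/scene0.png

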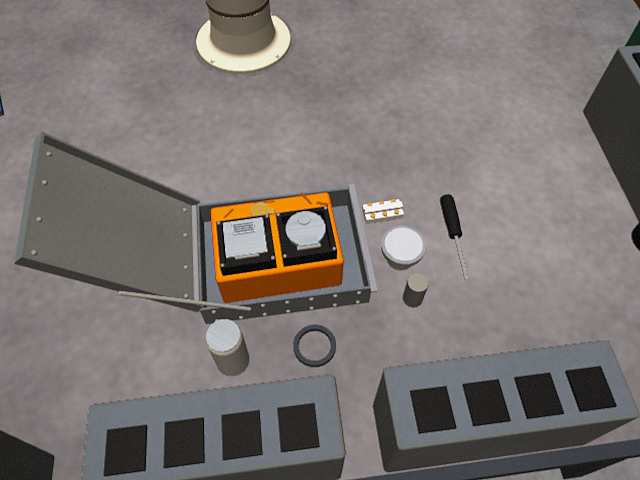

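View pics/top0.png

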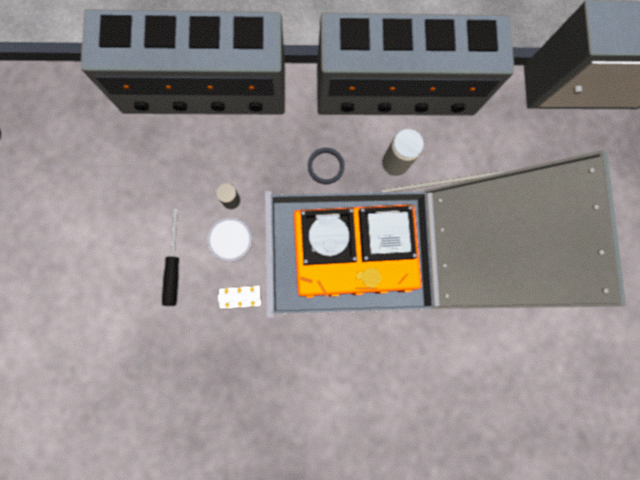

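The square hatch is at about (390,232) in the top view and (244,238) in the scene view. It lies next to the lid, and the tag is in front of it at about (372,278) in the top view. I'll zoom in and measure.

```bash
cat > h.py <<'E'
import numpy as np,cv2
from plant import manip
def ray(i,p):
    V=np.array(i["view"]);R=V[:3,:3];c=-R.T@V[:3,3]
    d=R.T@np.array([(p[0]-i["cx"])/i["fx"],(p[1]-i["cy"])/i["fy"],1]);return c,d
def onz(i,p,z):
    c,d=ray(i,p);return c+d*(z-c[2])/d[2]
def proj(i,P):
    V=np.array(i["view"]);q=V[:3,:3]@np.array(P)+V[:3,3];return np.array([i["fx"]*q[0]/q[2]+i["cx"],i["fy"]*q[1]/q[2]+i["cy"]])
E
python3 - <<'E'
from h import *
for n,(x,y,w,h) in {"top":(290,190,145,115),"scene":(195,180,180,140)}.items():
    i=manip.get_image(n); c=i["color"][y:y+h,x:x+w]
    cv2.imwrite(f"pics/{n}1.png",cv2.resize(c,None,fx=4.4,fy=4.4,interpolation=cv2.INTER_CUBIC))
E
```

```text
(no output)
```

View pics/top1.png

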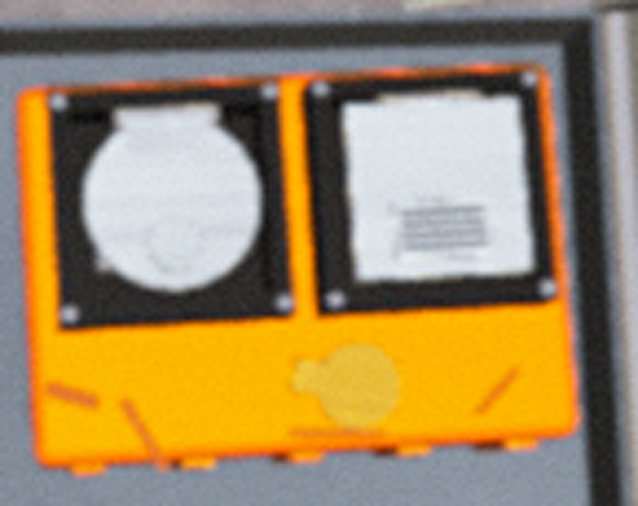

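View pics/scene1.png

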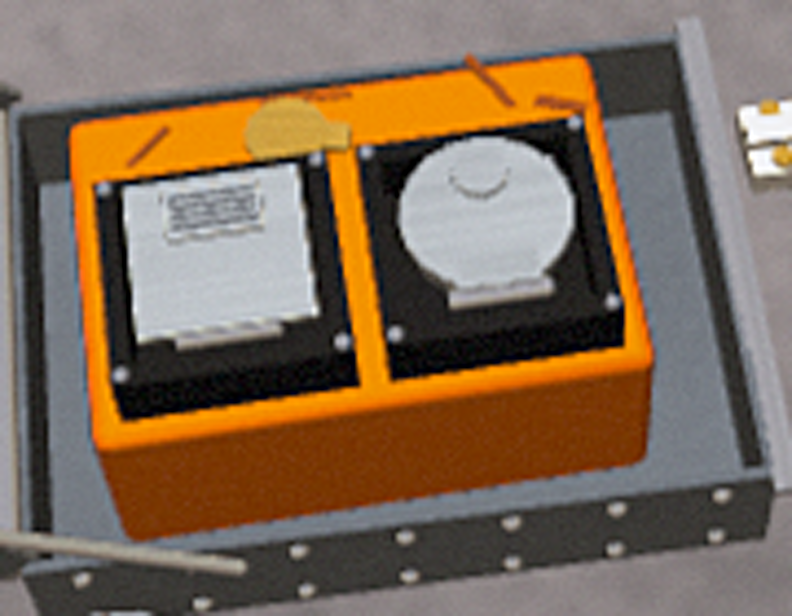

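In the zoomed views, the ribbed pad is centred at about (445,227) in the top crop and (212,207) in the scene crop. I'll measure the plate edges and the pad on their planes in both views.

```bash
python3 - <<'E'
from h import *
box={"top":(362,205,58,55),"scene":(215,210,60,52)}
padpix={"top":(290+(445+.5)/4.4-.5,190+(227+.5)/4.4-.5),"scene":(195+(212)/4.4-.4,180+(207)/4.4-.4)}
for n,(x,y,w,h) in box.items():
    i=manip.get_image(n); c=i["color"][y:y+h,x:x+w].astype(int)
    m=((c.min(2)>120)).astype(np.uint8)
    k,l,s,ce=cv2.connectedComponentsWithStats(m)
    b=1+np.argmax(s[1:,4]); m=(l==b).astype(np.uint8)
    m=cv2.morphologyEx(m,cv2.MORPH_CLOSE,np.ones((5,5)))
    m=cv2.morphologyEx(m,cv2.MORPH_OPEN,np.ones((15,15)))
    ct=max(cv2.findContours(m,cv2.RETR_EXTERNAL,cv2.CHAIN_APPROX_NONE)[0],key=len).reshape(-1,2)+[x,y]
    P=np.array([onz(i,p,.124)[:2] for p in ct],np.float32)
    r=cv2.minAreaRect(P*1000); print(n,r,s[b]); print(cv2.boxPoints(r).round(1).tolist())
    print(" pad",onz(i,padpix[n],.127).round(4))
    print(" cam",ray(i,(0,0))[0].round(3))
# dark-housing screws: top crop
i=manip.get_image("top")
f=lambda u,v:(290+(u+.5)/4.4-.5,190+(v+.5)/4.4-.5)
S=[onz(i,f(*p),.115)[:2].round(4) for p in[(320,90),(530,78),(547,288),(335,300),(58,102),(270,90),(285,302),(69,314)]]
print(S, np.mean(S[:4],0),np.mean(S[4:],0))
print('tag',onz(i,f(358,386),.093))
E
```

```text
top ((598.7362060546875, -14.465932846069336), (62.496925354003906, 65.5838851928711), 89.80906677246094) [   6    6   43   43 1673]
[[565.7999877929688, -45.599998474121094], [631.4000244140625, -45.79999923706055], [631.5999755859375, 16.700000762939453], [566.0, 16.899999618530273]]
 pad [ 0.5838 -0.016   0.127 ]
 cam [0.494 0.124 0.829]
scene ((602.3816528320312, -15.219991683959961), (60.83790969848633, 66.64553833007812), 88.1558609008789) [   8    7   45   42 1478]
[[568.0999755859375, -44.599998474121094], [634.7000122070312, -46.70000076293945], [636.7000122070312, 14.100000381469727], [570.0999755859375, 16.299999237060547]]
 pad [ 0.5847 -0.016   0.127 ]
 cam [1.053 0.044 0.851]
[array([0.6349, 0.0249]), array([ 0.639 , -0.0509]), array([ 0.5633, -0.0541]), array([0.5596, 0.0214]), array([0.6309, 0.1185]), array([0.635 , 0.0428]), array([0.5591, 0.0391]), array([0.5554, 0.1151])] [ 0.5992   -0.014675] [0.5951   0.078875]
tag [0.53042678 0.01070699 0.093     ]
```

```bash
cat >> h.py <<'E'
from scipy.spatial.transform import Rotation as Ro
YAW=0.045
def goal(pos,flip=0):
    # tool x down, tool z along +-battery y
    z=np.array([-np.sin(YAW),np.cos(YAW),0])*(-1 if flip else 1);x=np.array([0,0,-1.]);y=np.cross(z,x)
    Rt=Ro.from_matrix(np.c_[x,y,z]); s=manip.get_state();R=Ro.from_quat(s["eef_rot"])
    d=R.inv().apply(np.array(pos)-s["position"])*1000
    return d.round(1),(R.inv()*Rt).as_rotvec().round(4)
def st():
    s=manip.get_state();print("t",round(s["time_s"],2),"pos",s["position"].round(4),"F",s["ft_force"].round(2),"w",round(s["width"],3),"q",s["joint_pos"].round(2))
E
python3 - <<'E'
from h import *
st(); R=Ro.from_quat(manip.get_state()["eef_rot"]).as_matrix();print(R.round(3))
for f in(0,1):print(goal((.584,-.016,.2),f))
E
```

```text
t 0.35 pos [0.1882 0.622  0.2265] F [-0.6  -0.02  0.49] w 0.998 q [-1.01  0.5  -0.43  1.55  0.22  1.14 -0.21]
[[-0.    -0.957  0.29 ]
 [-0.     0.29   0.957]
 [-1.     0.    -0.   ]]
(array([  26.7, -563.6, -496. ]), array([-3.387e-01, -4.000e-04, -1.000e-04]))
(array([  26.7, -563.6, -496. ]), array([ 2.8028e+00, -2.0000e-04,  6.0000e-04]))
```

```bash
python3 -m pendant '[[-1,[-5,-35,-31],[-0.03,0,0]],[-1,[-10,-70,-62],[-0.06,0,0]],[-1,[-10,-105,-93],[-0.09,0,0]],[-1,[-10,-140,-124],[-0.13,0,0]],[-1,[-10,-175,-155],[-0.16,0,0]],[-1,[-10,-210,-186],[-0.2,0,0]],[-1,[-10,-245,-217],[-0.24,0,0]],[-1,[-10,-280,-248],[-0.28,0,0]],[-1,[-10,-315,-279],[-0.31,0,0]],[-1,[-10,-350,-310],[-0.339,0,0]]]' 10; python3 - <<'E'
from h import *
st();print(goal((.574,-.016,.2)))
i=manip.get_image("top");cv2.imwrite("pics/t2.png",i["color"])
E
```

```text
time_s: 1.35
position: [0.4343, 0.2224, 0.2371]
eef_rot: [0.512, -0.488, -0.511, -0.489]
ft_force: [1.5, 0.1, -0.7]
width: 0.18
t 1.35 pos [0.4343 0.2224 0.2371] F [ 1.46  0.09 -0.71] w 0.18 q [-0.26  0.18 -0.3   1.94  0.06  1.03  1.03]
(array([  37.1, -128.5, -244.7]), array([0.0016, 0.0003, 0.0009]))
```

View pics/t2.png

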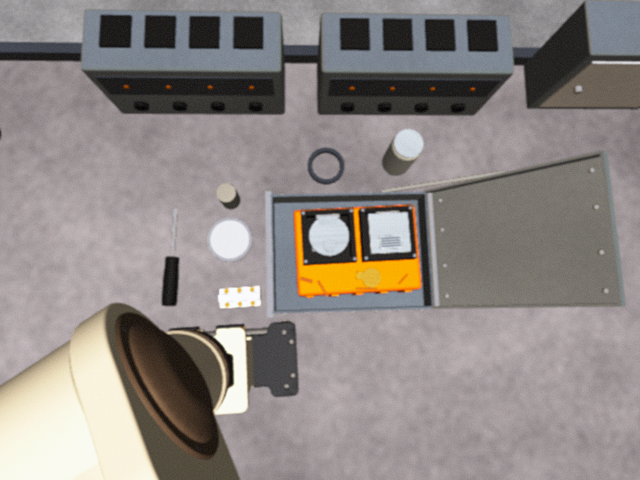

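The path ahead is clear: the arm is at the lower left, with the wrist at about (240,370). I'll carry on to a point above the pad.

```bash
python3 -m pendant '[[-1,[0,-22,-42],[0,0,0]],[-1,[0,-44,-84],[0,0,0]],[-1,[0,-66,-126],[0,0,0]],[-1,[5,-88,-168],[0,0,0]],[-1,[15,-110,-206],[0,0,0]],[-1,[30,-124,-234],[0,0,0]],[-1,[37,-128,-244],[0,0,0]],[-1,[37,-128,-244],[0,0,0]],[-1,[37,-128,-244],[0,0,0]]]'; python3 - <<'E'
from h import *
st();print(goal((.584,-.016,.128)))
i=manip.get_image("scene");cv2.imwrite("pics/s3.png",cv2.resize(i["color"][130:330,170:390],None,fx=3,fy=3))
E
```

```text
time_s: 2.3
position: [0.5718, -0.012, 0.1998]
eef_rot: [-0.511, 0.488, 0.512, 0.488]
ft_force: [-0.2, 1.4, 0.3]
width: 0.006
t 2.3 pos [ 0.5718 -0.012   0.1998] F [-0.2  1.4  0.3] w 0.006 q [ 0.08  0.36 -0.13  1.79  0.05  1.    1.55]
(array([ 71.7, -12. ,  -4.7]), array([ 0.0016,  0.0012, -0.0007]))
```

View pics/s3.png

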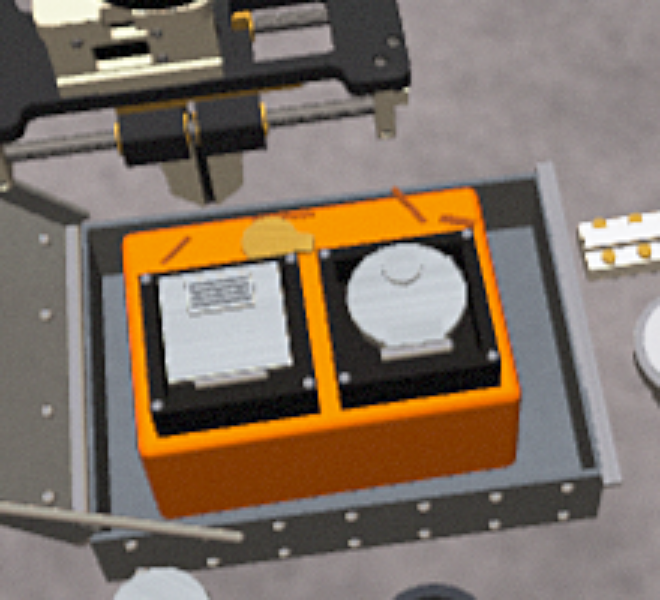

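The closed fingertips narrow to a small nose at about (208,198), so they'll fit both the pad and the button. Descending to just above the pad.

```bash
python3 -m pendant '[[-1,[20,-6,-2],[0,0,0]],[-1,[45,-12,-5],[0,0,0]],[-1,[62,-12,-5],[0,0,0]],[-1,[66,-12,-5],[0,0,0]],[-1,[66,-12,-5],[0,0,0]],[-1,[66,-12,-5],[0,0,0]]]'; python3 - <<'E'
from h import *
st();print(goal((.584,-.016,.122)))
i=manip.get_image("scene");cv2.imwrite("pics/s4.png",cv2.resize(i["color"][150:300,190:350],None,fx=4,fy=4))
i=manip.get_image("top");cv2.imwrite("pics/t4.png",cv2.resize(i["color"][170:320,290:450],None,fx=4,fy=4))
E
```

```text
time_s: 2.95
position: [0.5852, -0.0173, 0.1351]
eef_rot: [0.512, -0.488, -0.511, -0.489]
ft_force: [0.4, 0.3, -0.1]
width: 0.005
t 2.95 pos [ 0.5852 -0.0173  0.1351] F [ 0.37  0.34 -0.14] w 0.005 q [ 0.08  0.46 -0.12  1.81  0.07  0.88  1.54]
(array([13.1,  1.2,  1.3]), array([0.0017, 0.0003, 0.0019]))
```

View pics/s4.png

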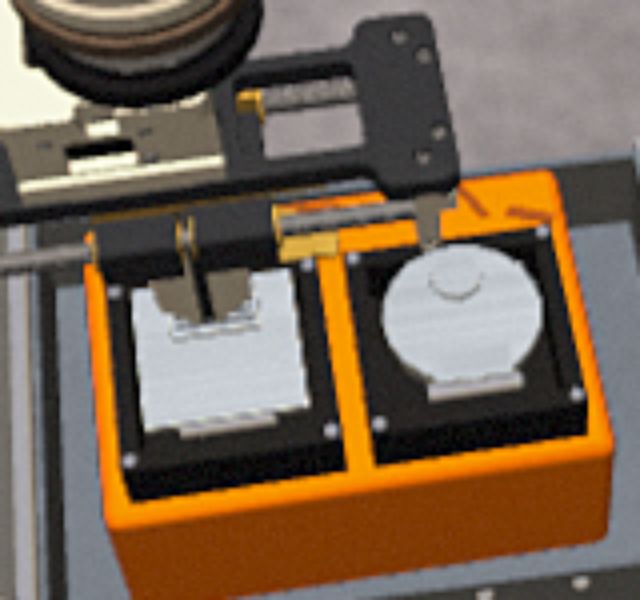

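View pics/t4.png

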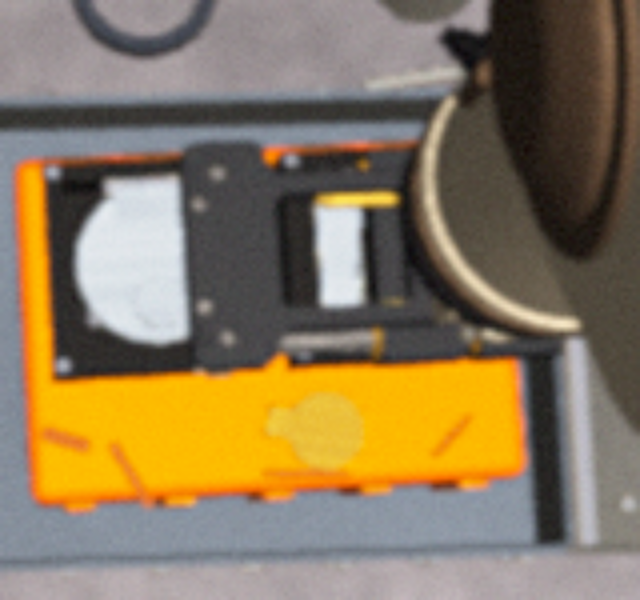

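```bash
python3 -m pendant '[[-1,[4,1,1],[0,0,0]],[-1,[8,1,1],[0,0,0]],[-1,[8,1,1],[0,0,0]],[-1,[10,1,1],[0,0,0]],[-1,[10,1,1],[0,0,0]]]'
```

```text
time_s: 3.55
position: [0.5834, -0.0173, 0.1237]
eef_rot: [-0.511, 0.489, 0.511, 0.489]
ft_force: [-1.7, 0.3, 3.3]
width: 0.007
```

```bash
python3 -m pendant '[[-1,[1,0,0],[0,0,0]],[-1,[2,0,0],[0,0,0]],[-1,[2.5,0,0],[0,0,0]],[-1,[2.5,0,0],[0,0,0]]]'
```

```text
time_s: 3.95
position: [0.5833, -0.0173, 0.1215]
eef_rot: [-0.511, 0.489, 0.511, 0.488]
ft_force: [-3.8, 0.9, 6.9]
width: 0.006
```

```bash
python3 -m pendant '[[-1,[0.8,0,0],[0,0,0]],[-1,[0.8,0,0],[0,0,0]]]'
```

```text
time_s: 4.15
position: [0.5834, -0.0173, 0.1212]
eef_rot: [-0.511, 0.489, 0.511, 0.488]
ft_force: [-5.3, 0.7, 10.0]
width: 0.008
```

It's on the hard stop, so the latch has tripped. Withdrawing up and back towards the robot.

```bash
python3 -m pendant '[[-1,[-12,0,0],[0,0,0]],[-1,[-40,20,0],[0,0,0]],[-1,[-75,50,0],[0,0,0]],[-1,[-100,85,0],[0,0,0]],[-1,[-120,120,0],[0,0,0]],[-1,[-120,150,0],[0,0,0]],[-1,[-120,170,0],[0,0,0]],[-1,[-120,170,0],[0,0,0]]]'; python3 - <<'E'
from h import *
st()
i=manip.get_image("scene");cv2.imwrite("pics/s5.png",cv2.resize(i["color"][150:300,190:350],None,fx=4,fy=4))
E
```

```text
time_s: 4.95
position: [0.4114, -0.0256, 0.2407]
eef_rot: [0.511, -0.489, -0.511, -0.489]
ft_force: [-0.3, -0.0, 0.2]
width: 0.004
t 4.95 pos [ 0.4114 -0.0256  0.2407] F [-0.3  -0.02  0.21] w 0.004 q [ 0.13  0.03 -0.13  2.1   0.    1.02  1.61]
```

View pics/s5.png

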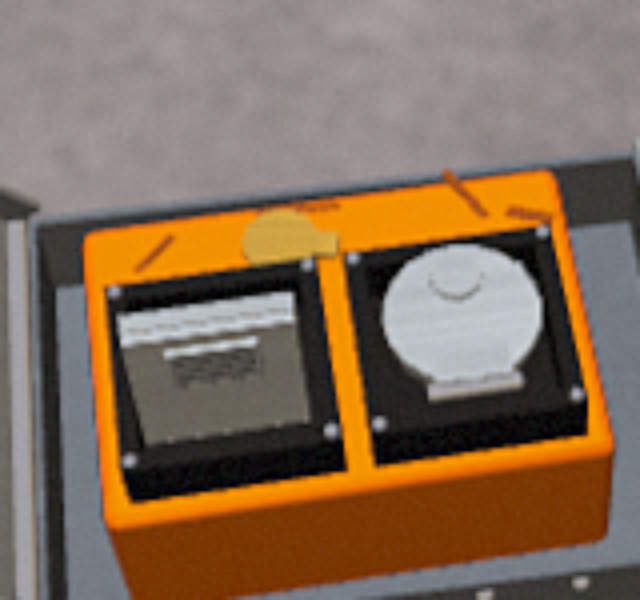

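The hatch is part-way open and still swinging: the free edge is in front at about (205,315), with the ribs at (215,365). I'll wait for it to open fully, then watch for at least 2 s.

```bash
cat > snap.py <<'E'
import sys
from h import *
st();n=sys.argv[1]
a=manip.get_image("scene")["color"][150:300,190:350];b=manip.get_image("top")["color"][170:320,290:450]
cv2.imwrite(f"pics/{n}.png",np.hstack([cv2.resize(a,None,fx=2.5,fy=2.5),cv2.resize(b,None,fx=2.5,fy=2.5)]))
E
W='[[-1,[0,0,0],[0,0,0]]]'
python3 -m pendant '[[-1,[0,0,0],[0,0,0]],[-1,[0,0,0],[0,0,0]],[-1,[0,0,0],[0,0,0]],[-1,[0,0,0],[0,0,0]],[-1,[0,0,0],[0,0,0]],[-1,[0,0,0],[0,0,0]],[-1,[0,0,0],[0,0,0]],[-1,[0,0,0],[0,0,0]],[-1,[0,0,0],[0,0,0]],[-1,[0,0,0],[0,0,0]]]' >/dev/null; python3 snap.py w1
python3 -m pendant '[[-1,[0,0,0],[0,0,0]],[-1,[0,0,0],[0,0,0]],[-1,[0,0,0],[0,0,0]],[-1,[0,0,0],[0,0,0]],[-1,[0,0,0],[0,0,0]],[-1,[0,0,0],[0,0,0]],[-1,[0,0,0],[0,0,0]],[-1,[0,0,0],[0,0,0]],[-1,[0,0,0],[0,0,0]],[-1,[0,0,0],[0,0,0]]]' >/dev/null; python3 snap.py w2
```

```text
t 6.0 pos [ 0.4137 -0.0251  0.2405] F [-0.7   0.21 -0.28] w -0.0 q [ 0.13  0.03 -0.13  2.09  0.    1.02  1.61]
t 7.1 pos [ 0.4137 -0.0251  0.2404] F [ 0.26 -0.02 -0.06] w 0.008 q [ 0.13  0.03 -0.13  2.09  0.    1.02  1.61]
```

View pics/w1.png

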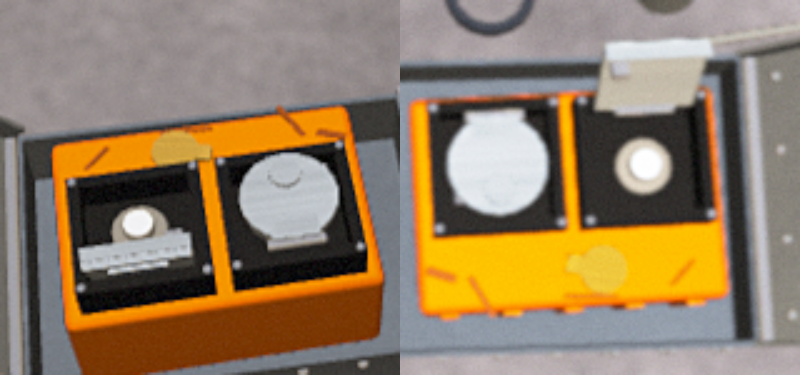

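View pics/w2.png

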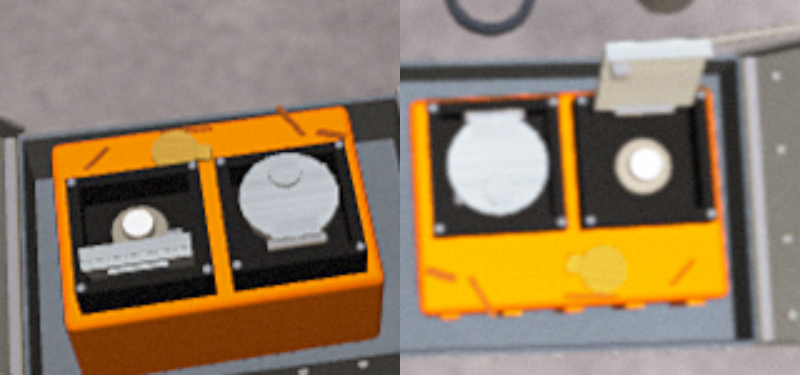

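The hatch was fully open by t=6.0 and looks the same at 7.1. The white button and its collar are exposed at (646,166) in the top crop. I'll keep watching past 2 s and measure the button.

```bash

python3 -m pendant '[[-1,[0,0,0],[0,0,0]],[-1,[0,0,0],[0,0,0]],[-1,[0,0,0],[0,0,0]],[-1,[0,0,0],[0,0,0]],[-1,[0,0,0],[0,0,0]],[-1,[0,0,0],[0,0,0]],[-1,[0,0,0],[0,0,0]],[-1,[0,0,0],[0,0,0]],[-1,[0,0,0],[0,0,0]],[-1,[0,0,0],[0,0,0]]]' >/dev/null
python3 -m pendant '[[-1,[0,0,0],[0,0,0]],[-1,[0,0,0],[0,0,0]],[-1,[0,0,0],[0,0,0]],[-1,[0,0,0],[0,0,0]],[-1,[0,0,0],[0,0,0]]]' >/dev/null; python3 snap.py w3
python3 - <<'E'
from h import *
for n,(x,y,w,h) in {"top":(385,225,24,24),"scene":(236,228,20,18)}.items():
    i=manip.get_image(n);g=i["color"][y:y+h,x:x+w].min(2)
    print(n,g.max());
    for th in(215,235):
        m=(g>th).astype(np.uint8);k,l,s,c=cv2.connectedComponentsWithStats(m)
        if k>1:
            b=1+np.argmax(s[1:,4]);p=c[b]+[x,y];print(th,s[b],p.round(1),onz(i,p,.113).round(4))
st();print(goal((.596,-.0155,.14)))
E
```

```text
t 8.7 pos [ 0.4137 -0.0251  0.2404] F [ 0.26  0.08 -0.39] w 0.004 q [ 0.13  0.03 -0.13  2.09  0.    1.02  1.61]
top 255
215 [  0   4  10  13 108] [389.  235.1] [ 0.5953 -0.0164  0.113 ]
235 [ 0  5 10 12 96] [388.8 235.2] [ 0.5951 -0.0161  0.113 ]
scene 253
215 [ 3  6 12 10 93] [244.6 238.6] [ 0.5978 -0.0154  0.113 ]
235 [ 4  6 11 10 83] [244.8 238.7] [ 0.598  -0.0152  0.113 ]
t 8.9 pos [ 0.4137 -0.0251  0.2404] F [ 0.35 -0.43  0.18] w 0.005 q [ 0.13  0.03 -0.13  2.09  0.    1.02  1.61]
(array([ 100.4, -182.6,    1.3]), array([ 0.0003,  0.    , -0.    ]))
```

View pics/w3.png

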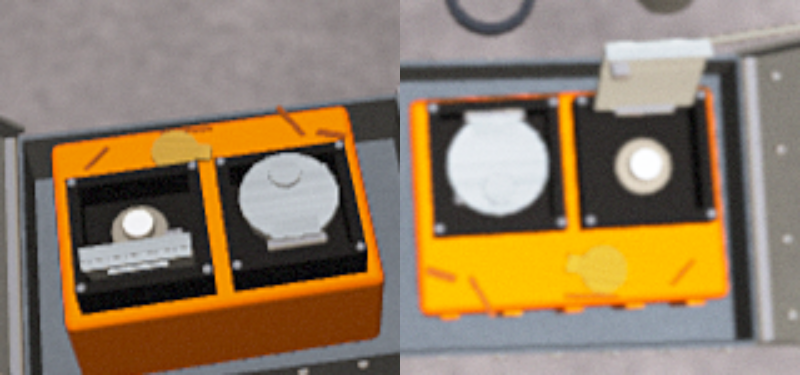

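The hatch hasn't moved from t=6.0 to 8.9. The button is at about (0.596, -0.0155), which agrees with pad + 12 mm. Moving above it and down.

```bash
python3 -m pendant '[[-1,[0,-40,0],[0,0,0]],[-1,[0,-80,0],[0,0,0]],[-1,[5,-120,0],[0,0,0]],[-1,[20,-160,1],[0,0,0]],[-1,[45,-180,1],[0,0,0]],[-1,[75,-180,1],[0,0,0]],[-1,[100,-180,1],[0,0,0]],[-1,[110,-180,1],[0,0,0]],[-1,[110,-180,1],[0,0,0]],[-1,[110,-180,1],[0,0,0]]]'; python3 snap.py b1; python3 - <<'E'
from h import *
print(goal((.595,-.0155,.113)))
E
```

```text
time_s: 9.9
position: [0.5942, -0.0159, 0.1314]
eef_rot: [0.511, -0.488, -0.511, -0.489]
ft_force: [0.9, 0.0, 1.2]
width: 0.007
t 9.9 pos [ 0.5942 -0.0159  0.1314] F [0.86 0.   1.24] w 0.007 q [ 0.08  0.48 -0.12  1.79  0.07  0.88  1.54]
(array([19.2, -0.3,  0.4]), array([ 0.0001, -0.0001,  0.003 ]))
```

View pics/b1.png

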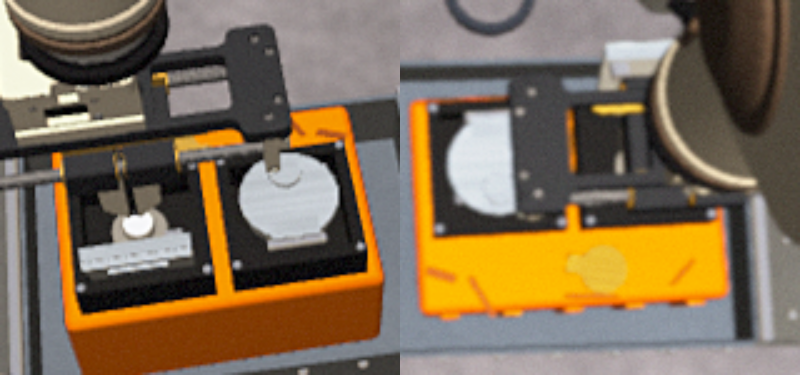

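```bash
python3 - <<'E'
from h import *
i=manip.get_image("scene")
for z in(.14,.16,.18,.2,.22,.24):print(onz(i,(299.5,217),z).round(3))
E
python3 -m pendant '[[-1,[6,0,0],[0,0,0]],[-1,[12,0,0],[0,0,0]],[-1,[18,0,0],[0,0,0]],[-1,[18,0,0],[0,0,0]],[-1,[18,0,0],[0,0,0]]]'
```

```text
[0.586 0.072 0.14 ]
[0.599 0.071 0.16 ]
[0.613 0.07  0.18 ]
[0.626 0.069 0.2  ]
[0.639 0.068 0.22 ]
[0.652 0.068 0.24 ]
time_s: 10.55
position: [0.5932, -0.0159, 0.1122]
eef_rot: [-0.511, 0.489, 0.511, 0.488]
ft_force: [-0.7, 0.3, 0.8]
width: 0.005
```

The bracket pin's ray fits a height of about 0.2 m, well above the round hatch. The tip is at the button top, so I'll press now.

```bash
python3 -m pendant '[[-1,[1.5,-1,0],[0,0,0]],[-1,[3,-1,0],[0,0,0]],[-1,[4.5,-1,0],[0,0,0]],[-1,[4.5,-1,0],[0,0,0]]]'; python3 -m pendant '[[-1,[1,0,0],[0,0,0]],[-1,[1,0,0],[0,0,0]]]'
```

```text
time_s: 10.95
position: [0.5943, -0.0159, 0.1083]
eef_rot: [-0.511, 0.489, 0.511, 0.488]
ft_force: [-2.9, 0.1, 5.6]
width: 0.003
time_s: 11.15
position: [0.5943, -0.0159, 0.1082]
eef_rot: [-0.511, 0.489, 0.511, 0.488]
ft_force: [-6.2, -0.4, 11.8]
width: 0.004
```

```bash
python3 -m pendant '[[-1,[0.8,0,0],[0,0,0]],[-1,[0.8,0,0],[0,0,0]]]'; python3 - <<'E'
from h import *
i=manip.get_image("scene");cv2.imwrite("pics/s7.png",cv2.resize(i["color"][200:280,200:300],None,fx=7,fy=7,interpolation=cv2.INTER_CUBIC))
E
```

```text
time_s: 11.35
position: [0.5944, -0.0159, 0.1081]
eef_rot: [0.511, -0.489, -0.511, -0.489]
ft_force: [-6.7, 0.4, 15.9]
width: -0.001
```

View pics/s7.png

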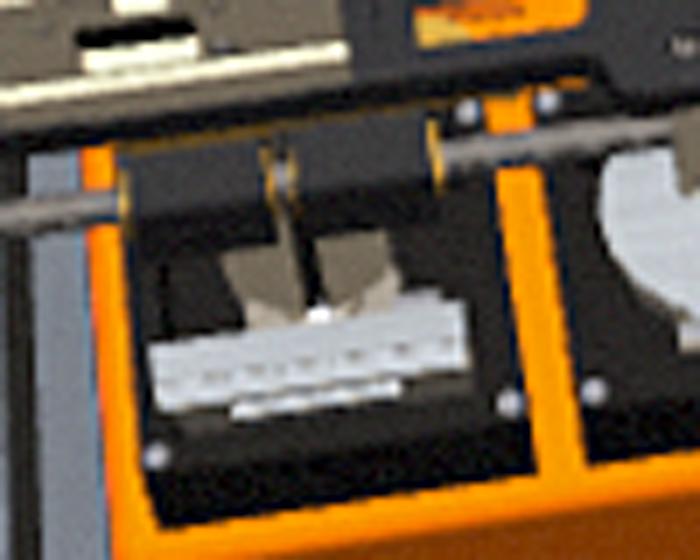

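The fingertip is on the button at about (315,312), and the open hatch in front of it is untouched. The tip stopped firmly at 108.1 mm with 16 N, which is the full 5 mm of travel. Withdrawing straight up, then back.

```bash
python3 -m pendant '[[-1,[-15,0,0],[0,0,0]],[-1,[-45,0,0],[0,0,0]],[-1,[-85,5,0],[0,0,0]],[-1,[-120,30,0],[0,0,0]],[-1,[-135,70,0],[0,0,0]],[-1,[-135,110,0],[0,0,0]],[-1,[-135,150,0],[0,0,0]],[-1,[-135,175,0],[0,0,0]],[-1,[-135,180,0],[0,0,0]],[-1,[-135,180,0],[0,0,0]]]'
python3 -m pendant '[[-1,[0,0,0],[0,0,0]],[-1,[0,0,0],[0,0,0]],[-1,[0,0,0],[0,0,0]],[-1,[0,0,0],[0,0,0]],[-1,[0,0,0],[0,0,0]]]'; python3 snap.py e1; python3 - <<'E'
from h import *
a=cv2.imread("pics/top0.png");b=manip.get_image("top")["color"];d=cv2.absdiff(a,b).max(2)
cv2.imwrite("pics/d.png",np.where(d>60,255,0).astype(np.uint8))
i=manip.get_image("scene");cv2.imwrite("pics/s8.png",i["color"])
E
```

```text
time_s: 12.4
position: [0.4149, -0.0241, 0.2418]
eef_rot: [0.512, -0.488, -0.511, -0.489]
ft_force: [-0.2, -0.3, -0.5]
width: 0.006
time_s: 12.9
position: [0.4149, -0.024, 0.2409]
eef_rot: [-0.511, 0.489, 0.511, 0.488]
ft_force: [-0.5, -0.4, 0.3]
width: 0.008
t 12.9 pos [ 0.4149 -0.024   0.2409] F [-0.5  -0.44  0.27] w 0.008 q [ 0.13  0.03 -0.14  2.09  0.01  1.02  1.6 ]
```

View pics/e1.png

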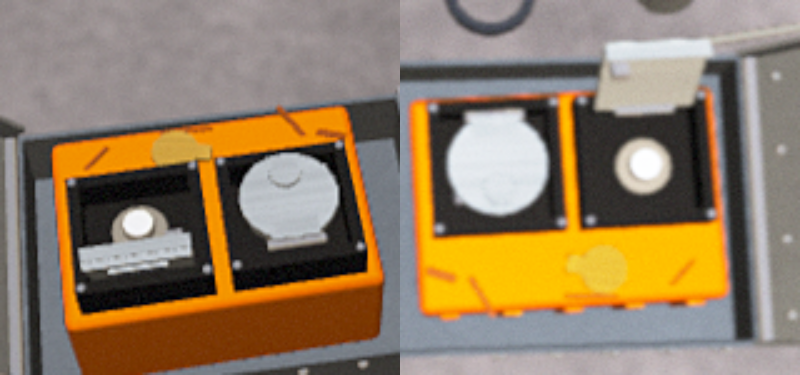

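View pics/d.png

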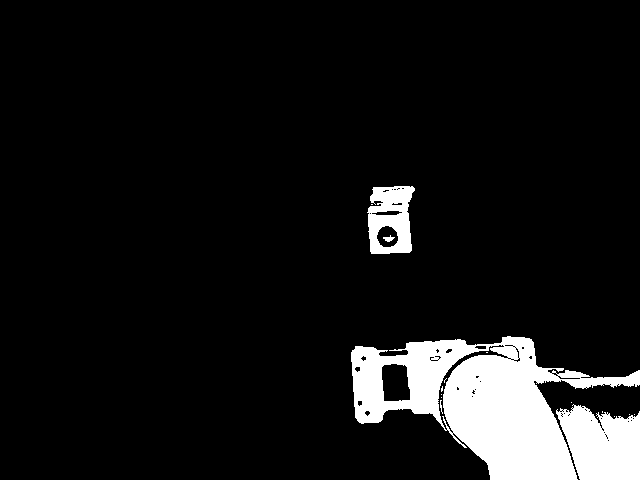

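View pics/s8.png

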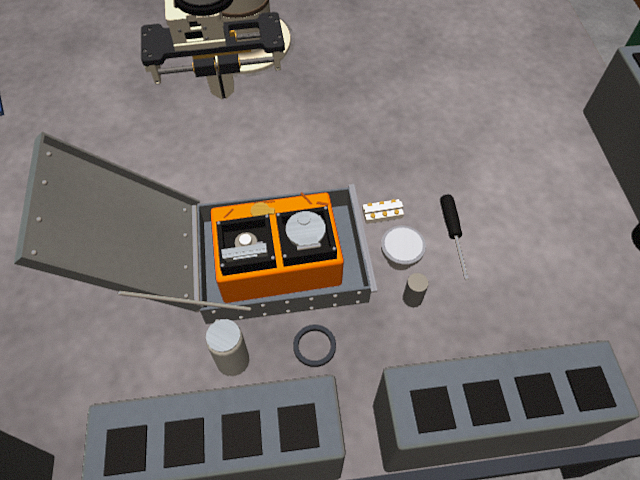

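Only the square hatch at (390,220) and the arm differ from the first top view. The hatch stands open, the button is back up, the round hatch is shut, and the tag and loose items haven't moved. Handing in.

```bash
python3 -c "
from plant import manip
print(manip.sign_off())"
```

```text
the job is handed in; nothing more can be done
None
```

The job is done and handed in at about 13 s of the 43 s allowed; sign-off reports no verdict.

- **Square hatch:** I pressed the pad once, down to its hard stop at about 6 mm and 10 N, then backed the fingers away. The hatch was fully open by t = 6.0 s, and pictures showed it in the same place until 8.7 s, so it stayed open by itself for more than 2 s.
- **Reset button:** I pressed it from about 113 mm to 108.1 mm above the shelf, where the force rose sharply to 16 N, so it was at its stop. I then withdrew straight up and back. The travel is read from tool height and force, not from the button's own joint.
- **Last checks:** The square hatch is standing open, the button is back up and the round hatch is shut. Comparing the top view with the first picture shows only the square hatch and the arm changed, and the wrist force is near zero. No check failed. The two cameras put the button about 3 mm apart in x, and I aimed between them.

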